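Rack the chamfered pump shaft like its neighbour

ROBOT

A 7-joint arm with a two-finger parallel gripper is mounted at the origin on a cart in front of the work surface, level with it; the furniture and walls round the work are solid. World frame = base frame: x ahead of the robot, y to its left, z up, the work surface at z = 0. Lengths are in mm, angles in rad, forces in N, time in s.
With the tool pointing down it reaches from about 400 to 900 mm from the base axis. Payload 5.5 kg.
Tool frame: the origin (TCP) lies at the very end of the fingers, on their centre line; the grasp point (between the pads) lies 19 mm behind it; z points along the fingers, y is the line along which they close (so a half turn about z gives the same grasp; the last joint's range is limited). The gripper opens to 85 mm and grips with 20 to 120 N. Pads are 22 mm wide; open, the fingers measure 114 mm over their backs; the gripper's body (76 mm by 85 mm) begins 54 mm behind the grasp point. The pads swing forward as they close: fully open they stand 13 mm farther back than shut.
Start: joints at [-0.847, 0.501, -0.427, 1.55, 0.221, 1.138, -0.21], TCP at [288.996, 582.221, 231.31] pointing down, gripper open.
Joint ranges: [-2.88, 2.88], [-0.31, 2.03], [-1.54, 1.56], [0.2, 2.42], [-1.41, 4.55], [0.19, 2.02], [-2.57, 2.57]. Speed limits (rad/s): [2.57, 2.57, 3.14, 3.14, 3.14, 3.14, 3.14].

INTERFACE

Orientations are given as a 3x3 rotation matrix whose columns are the frame's x, y, z axes.
In Python, from bench import env gives the robot as it stands. The module is installed in compiled form; this text tells all that it offers.
- The arm moves only by the tool drive_tool, never from a script. Its arguments are lists of equal length, an entry for each row: "delta_pos": the shift along the tool's x, y, z in units of 0.15 m (1.0 is 0.15 m), a list of three; "twist": the turn, a rotation vector about the tool's x, y, z in units of 0.5 rad (1.0 is 0.5 rad), a list of three; "jaw": the opening, from 0 (shut) to 1 (fully open). A call has 1 to 8 rows; each row is the pose to reach, as a shift and turn from the pose commanded when the call began, along the tool's axes at that moment; what a row does not reach only later rows make up. A row lasts 1/10 s, in which the tool goes at most 50 mm and 8.59 degrees, less where a joint would pass 70% of its speed; a pose out of reach is approached as far as the arm can. A call with a number of a shift or a turn outside -1 to 1 is refused whole. A call with a gripper value outside its range is refused whole. The fingers move at their own pace and stop on an object; "force" is the grip in N (left out, the last holds). Time passes only in rows, so rows that repeat a pose let the fingers close. It gives the time, the measured TCP pose, the force, the opening and the grip force at its end, in the units of the state.
- env.state(): the state, without advancing time (a new reading comes with each control period).
- env.get_image(name): name is "side" or "top"; returns the picture (400x640x3 uint8, blue, green, red); there is no depth.
- env.camera_model(name): a dict with "fx", "fy", "cx", "cy" (pixels), "T" (4x4, takes a point from camera to world coordinates). Camera axes: x right, y down, z forward; pixel columns grow to the right and rows downward; lengths in mm; the calibration is good to about 2 mm. A picture is of the moment at which its call begins. camera_model takes no time and is no camera call.
- env.job_done(): hands the job in; it is judged then, once.
Trained networks look in the newest picture that a camera, given by its name, has taken for a name from the list of things; names that differ only in an ending like _2 or _b are one class to them, and where a whole thing is asked for, a point or a joint stands for the part that bears it (a point fixed in the world has none). Each returns a list of dicts, best first, with "conf" (0 to 1); they miss things now and then, are a little off and sometimes report something else, mostly with a low value. They report only what shows in the picture. A call takes as long as a camera call.
- env.outline_of(camera, target): "region" (400x640 bool, what is visible of it) and "pixel" ([row, column] in pixels, amid what is visible of it).
- env.place_of(camera, target): "pixel" ([row, column] in pixels: a listed point, or the origin of a listed thing).
The state is a dict: "t": time; "joint_pos": joint angles; "qvel": joint speeds; "joint_torque": joint torques, N m; "eef_pos": TCP position; "orientation": TCP orientation; "ft_force": force on the tool from outside, world axes, zero at the start; "moment": the same for the moment, N m; "finger_gap": finger opening in mm; "grip_force": force on a finger pad.
Only numpy, scipy, OpenCV 4.12 (cv2) and the standard library are available. Lean on these libraries where they do the work, as an engineer would, in place of code of your own. Each camera call takes 0.05 s, during which the arm holds its last target. There are 200 camera calls.

TASK

Two loose steel shafts lie on the bench. Take the one that has a long chamfered end (a blunt cone) and lay it down fully in the empty berth of the shaft rack, just like the shaft already racked beside it: chamfered end in the narrow notch, square end towards the plain stop. A square end will not drop into the notch. Leave the other shaft, square at both ends, where it lies.

Things in the scene. Friction and masses are not known exactly. Their poses are not given: they have to be found in the camera images.
- shaft_mid (a point): Shaft to rack: loose steel, 24 mm diameter, 150 mm long, about 0.25 kg, lying on the bench. One end square, the other chamfered over its last 45 mm to a cone 8 mm wide at the tip. Point: balance point on the centre line, 12 mm above the bench, 65 mm from the square end, 85 mm from the tip; grip here, across it (cylinder from -65 to +40 mm). x points to the chamfered end; y, z roll with it.
- shaft_nose (a point): Middle of the chamfered tip of that same shaft, on its centre line, 85 mm along +x from shaft_mid; same axes.
- berth (a point): Empty berth of the fixed rack: where shaft_mid lies when home, 46 mm above the bench, 36 mm over the rack's base. x points to the notch (18 mm wide, in a wall 68 mm ahead), z up. V saddles 45 mm behind and 28 mm ahead, 10 mm thick, 48 mm wide on top, 7 mm above the point; plain stop 76 mm behind. Walls reach this height. Play along x 11 mm each way. A fixed racked shaft lies 80 mm to -y.
- plain_mid (a point): The other loose shaft, to be left alone: same steel, 24 mm diameter and 150 mm long, but square-cut at both ends. Point: its centre, 12 mm above the bench; x runs along it.

How it is judged:
By the outcome, as a careful person would: the job done as asked, in the order asked, and still so for the second after the job is handed in, with the robot touching nothing.
It also fails if it takes over 32 s, if anything falls off the work surface, if the arm or the gripper's body presses on something with over 40 N, if the wrist force passes 120 N, or if a joint passes its speed limit or range.

## Working session

There is one attempt and no reset: what is moved stays moved. The work goes in short steps, Python scripts to look and compute and a tool call to move; the robot and the scene stay as the last step left them, time stands still between calls to the robot, and variables do not carry over. Pictures are saved under pics/ and viewed, at most 10 in all, crops included, and the job is handed in when it is done.

Besides the shell and the picture viewer there is one more tool, called after "Call:" as name(argument=value, ...) on one line, values as JSON. drive_tool: Moves the arm, as the interface text tells. Its arguments: {"type":"object","properties":{"delta_pos":{"type":"array"},"twist":{"type":"array"},"jaw":{"type":"array"},"force":{"type":"number"}},"required":["delta_pos","twist","jaw"]}

```bash
mkdir -p pics; cat > h.py <<'E'
import numpy as np, cv2
from bench import env
def ray(cam,px):
    m=env.camera_model(cam);T=np.array(m["T"])
    d=T[:3,:3]@np.array([(px[1]-m["cx"])/m["fx"],(px[0]-m["cy"])/m["fy"],1.])
    return T[:3,3],d
def onz(cam,px,z):
    o,d=ray(cam,px); return o+d*(z-o[2])/d[2]
def proj(cam,p):
    m=env.camera_model(cam);T=np.array(m["T"]);q=T[:3,:3].T@(np.array(p)-T[:3,3])
    return q[1]/q[2]*m["fy"]+m["cy"],q[0]/q[2]*m["fx"]+m["cx"]
E
python3 - <<'E'
from h import *
for c in("top","side"):
    cv2.imwrite(f"pics/{c}0.png",env.get_image(c))
    print(c,np.round(env.camera_model(c)["T"],3).tolist())
    for t,z in(("shaft_mid",12),("shaft_nose",12),("berth",46),("plain_mid",12)):
        for r in env.place_of(c,t)[:3]: print(c,t,round(r["conf"],2),np.round(r["pixel"],1),np.round(onz(c,r["pixel"],z),1))
s=env.state();print(s["t"],s["eef_pos"],np.round(s["orientation"],3).tolist(),s["finger_gap"])
E
```

```text
top [[-0.025, -0.998, 0.052, 361.678], [-0.999, 0.027, 0.03, 34.058], [-0.032, -0.052, -0.998, 966.349], [0.0, 0.0, 0.0, 1.0]]
top shaft_mid 0.65 [192.  335.1] [423.2  31.9  12. ]
top shaft_nose 0.84 [207.3 303.6] [389.2 106.9  12. ]
top berth 0.78 [172.7 467.9] [ 456.4 -267.8   46. ]
top plain_mid 0.92 [181.  241.5] [455.4 253.1  12. ]
side [[0.9, -0.294, 0.322, 165.879], [-0.436, -0.601, 0.67, -517.951], [-0.004, -0.743, -0.669, 636.439], [0.0, 0.0, 0.0, 1.0]]
side shaft_nose 0.63 [206.4 294.5] [391.5 104.8  12. ]
side berth 0.83 [317.7 413.1] [ 455.1 -276.9   46. ]
side plain_mid 0.81 [169.3 294.8] [448.6 238.8  12. ]
0.5 [288.99153047 582.21439751 231.28452084] [[-0.896, 0.445, -0.0], [0.445, 0.896, 0.0], [0.0, -0.0, -1.0]] 85.3034874572169
```

View pics/top0.png

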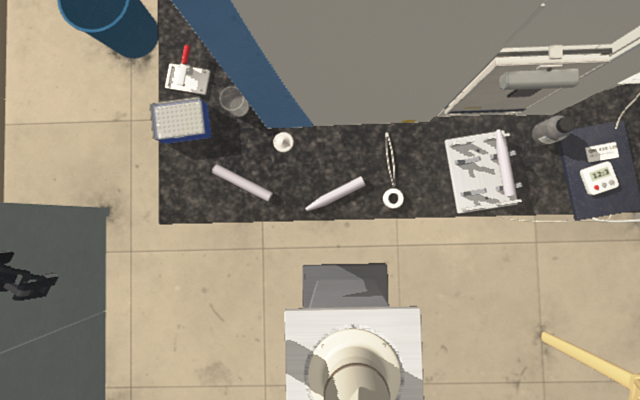

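View pics/side0.png

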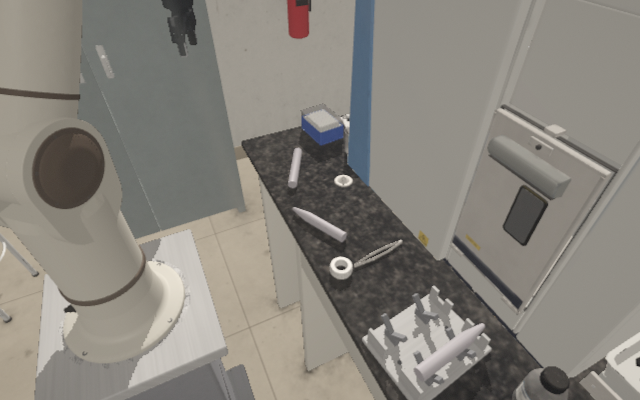

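```bash
python3 - <<'E'
from h import *
t=cv2.imread("pics/top0.png");s=cv2.imread("pics/side0.png")
a=cv2.resize(t[120:225,430:530],None,fx=5,fy=5,interpolation=cv2.INTER_CUBIC)
b=cv2.resize(s[280:400,355:500],None,fx=5,fy=5,interpolation=cv2.INTER_CUBIC)
cv2.imwrite("pics/a.png",a);cv2.imwrite("pics/b.png",b)
# tri-ray berth, and shaft outlines
def tri(p,q):
    o1,d1=ray("top",p);o2,d2=ray("side",q)
    A=np.c_[d1,-d2];k=np.linalg.lstsq(A,o2-o1,rcond=None)[0]
    return o1+d1*k[0],o2+d2*k[1]
print(tri([172.7,467.9],[317.7,413.1]))
for c in("top","side"):
  for n in ("shaft_mid","plain_mid"):
    for r in env.outline_of(c,n)[:2]:
        ys,xs=np.nonzero(r["region"])
        if len(ys)<20: continue
        P=np.array([onz(c,(y,x),12)[:2] for y,x in zip(ys,xs)])
        m=P.mean(0);u=np.linalg.svd(P-m)[2][0] if len(P)<3000 else None
        e=(P-m)@u;w=(P-m)@np.array([-u[1],u[0]])
        print(c,n,round(r["conf"],2),len(P),m.round(1),u.round(3),e.min().round(1),e.max().round(1))
        for lo in range(-90,90,15):
            k=(e>=lo)&(e<lo+15)
            if k.sum(): print(lo,round(np.ptp(w[k]),1),round(w[k].mean(),1),end=" | ")
        print()
E
```

```text
(array([ 457.56268349, -271.41121225,   35.09077321]), array([ 460.08180823, -272.73478657,   35.78430381]))
top shaft_mid 0.7 524 [418.4  30.3] [-0.419  0.908] -68.7 78.5
-75 18.9 -0.3 | -60 22.1 -0.5 | -45 22.2 0.3 | -30 21.1 -0.0 | -15 21.1 0.5 | 0 19.0 0.1 | 15 21.1 0.2 | 30 21.1 -0.2 | 45 17.9 -0.3 | 60 13.7 -0.2 | 75 8.4 0.7 | 
top plain_mid 0.6 622 [451.9 253.4] [-0.483 -0.876] -76.7 76.7
-90 10.6 -3.0 | -75 21.4 -0.8 | -60 24.4 0.1 | -45 25.6 0.6 | -30 24.4 1.1 | -15 22.1 -0.0 | 0 21.4 -0.5 | 15 23.4 -0.5 | 30 23.4 0.1 | 45 23.2 -0.0 | 60 22.2 0.1 | 75 5.3 0.4 | 
side shaft_mid 0.92 485 [422.7  25.4] [ 0.409 -0.912] -84.7 68.5
-90 12.2 -1.8 | -75 15.1 -0.9 | -60 20.6 -0.5 | -45 22.3 0.2 | -30 25.1 0.6 | -15 26.9 0.8 | 0 27.8 0.8 | 15 27.6 0.2 | 30 26.3 -0.0 | 45 23.7 -0.4 | 60 19.7 -2.0 | 
side plain_mid 0.8 298 [452.  249.3] [-0.477 -0.879] -84.6 76.7
-90 14.4 0.6 | -75 18.5 0.7 | -60 21.1 0.5 | -45 22.9 -0.9 | -30 23.0 -0.7 | -15 22.8 0.7 | 0 23.0 -0.5 | 15 23.2 -0.3 | 30 22.5 -0.1 | 45 19.2 0.1 | 60 16.8 0.3 | 75 10.3 1.4 |
```

View pics/a.png

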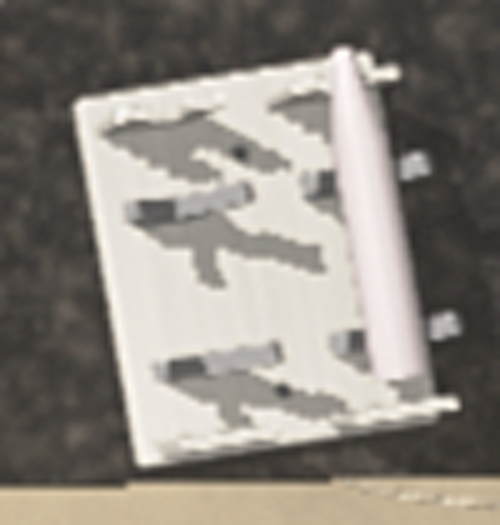

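View pics/b.png

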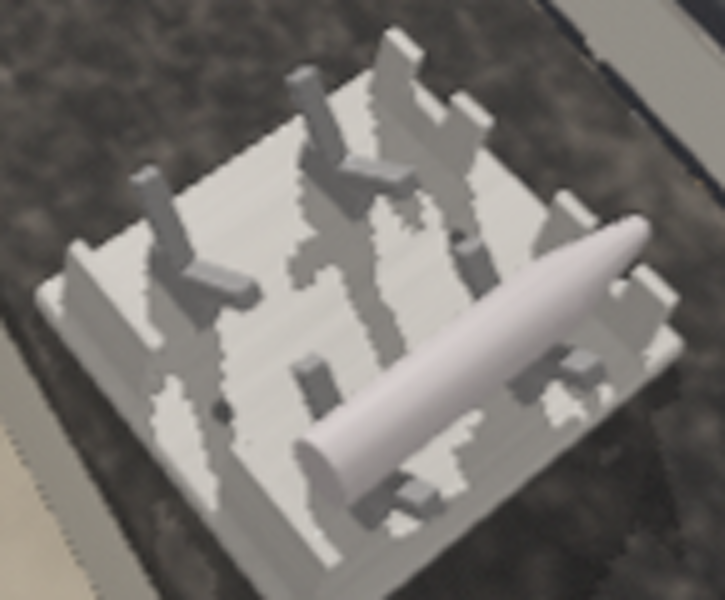

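```bash
python3 - <<'E'
from h import *
T=lambda x,y:(120+(y-2)/5,430+(x-2)/5)
S=lambda x,y:(280+(y-2)/5,355+(x-2)/5)
def tri(p,q):
    o1,d1=ray("top",p);o2,d2=ray("side",q)
    k=np.linalg.lstsq(np.c_[d1,-d2],o2-o1,rcond=None)[0]
    return (o1+d1*k[0]+o2+d2*k[1])/2
ft={"farL":((134,211),(303,72)),"farR":((248,193),(403,182)),"nearL":((162,370),(147,172)),"nearR":((278,351),(247,292))}
for k,(a,b) in ft.items(): print(k,onz("top",T(*a),53).round(1),onz("side",S(*b),53).round(1),tri(T(*a),S(*b)).round(1))
for c,F,i in(("top",T,0),("side",S,1)):
    P={k:onz(c,F(*v[i]),53)[:2] for k,v in ft.items()}
    f=(P["farL"]+P["farR"])/2;n=(P["nearL"]+P["nearR"])/2;u=(f-n)/np.linalg.norm(f-n)
    print(c,"sep",np.linalg.norm(f-n),"w",np.linalg.norm(P["farL"]-P["farR"]),np.linalg.norm(P["nearL"]-P["nearR"]),"u",u,"berth",(f+n)/2+u*8.5)
a,b=onz("top",T(345,48),46),onz("top",T(397,378),46);d=a-b;L=np.linalg.norm(d);u=d/L
print("racked top",L,u,"mid+80y",b+65*u+80*np.array([-u[1],u[0],0]))
a,b=onz("side",S(642,232),46),onz("side",S(328,470),46);d=a-b;L=np.linalg.norm(d);u=d/L
print("racked side",L,u,b+65*u+80*np.array([-u[1],u[0],0]))
E
```

```text
farL [ 480.9 -241.1   53. ] [ 483.1 -242.9   53. ] [ 482.2 -242.1   52.2]
farR [ 487.5 -291.9   53. ] [ 487.5 -293.7   53. ] [ 488.1 -292.8   51.2]
nearL [ 409.3 -250.5   53. ] [ 410.9 -252.1   53. ] [ 410.3 -251.3   52. ]
nearR [ 416.4 -302.    53. ] [ 416.5 -303.3   53. ] [ 416.8 -302.6   51.6]
top sep 72.00377539882042 w 51.20988134557892 51.93079814308928 u [0.99089958 0.1346032 ] berth [ 456.98498726 -270.23838   ]
side sep 72.24180716434205 w 50.99133898964203 51.43800642898144 u [0.99147519 0.13029564] berth [ 457.92223339 -271.87306288]
racked top 150.5623490123609 [0.99440027 0.10567926 0.        ] mid+80y [ 459.50223257 -270.13228363   46.        ]
racked side 145.0307331640037 [0.99220016 0.12465489 0.        ] [ 462.79569386 -272.01084369   46.        ]
```

Call:
drive_tool(delta_pos=[[-0.81,-0.97,0],[-0.81,-0.97,0],[-0.81,-0.97,0],[-0.81,-0.97,0]], twist=[[0,0,0],[0,0,0],[0,0,0],[0,0,0]], jaw=[1,1,1,1], force=60)

```text
t: 1.1
eef_pos: [333.9, 394.8, 231.2]
orientation: [[-0.895, 0.446, 0.0], [0.446, 0.895, -0.001], [-0.001, -0.001, -1.0]]
ft_force: [0.3, 0.3, -0.2]
finger_gap: 85.5
grip_force: 0.0
```

Call:
drive_tool(delta_pos=[[-0.81,-0.97,0],[-0.81,-0.97,0],[-0.81,-0.97,0],[-0.81,-0.97,0]], twist=[[0,0,0],[0,0,0],[0,0,0.4],[0,0,0.6]], jaw=[1,1,1,1])

```text
t: 1.5
eef_pos: [377.7, 210.5, 231.6]
orientation: [[-0.719, 0.695, 0.001], [0.695, 0.719, -0.0], [-0.001, 0.0, -1.0]]
ft_force: [0.9, 1.3, -0.2]
finger_gap: 85.6
grip_force: 0.0
```

```bash
cat >> h.py <<'E'
def plan(p,yaw):
    s=env.state();R=np.array(s["orientation"]);c,n=np.cos(yaw),np.sin(yaw)
    Rt=np.array([[c,n,0],[n,-c,0],[0,0,-1.]])
    from scipy.spatial.transform import Rotation as Q
    print("t",s["t"],"pos",np.round(s["eef_pos"],1),"dpos",(R.T@(np.array(p)-s["eef_pos"])/150).round(3),"tw",(Q.from_matrix(R.T@Rt).as_rotvec()/.5).round(3),"gap",round(s["finger_gap"],1),"F",np.round(s["ft_force"],1))
E
python3 -c "
from h import *
plan([421.5,28,120],np.deg2rad(114.4)); print(env.state()['joint_pos'])"
```

```text
t 1.5 pos [377.7 210.5 231.6] dpos [-1.055 -0.672  0.745] tw [0.001 0.001 0.752] gap 85.6 F [ 0.9  1.3 -0.2]
[-0.30628656  0.08695701 -0.2780452   2.07065831  0.02936775  0.98692318
  0.20257974]
```

Call:
drive_tool(delta_pos=[[-1,-0.67,0.2],[-1,-0.67,0.3],[-1,-0.67,0.5],[-1,-0.67,0.5],[-1,-0.67,0.5],[-1,-0.67,0.5]], twist=[[0,0,0.2],[0,0,0.5],[0,0,0.75],[0,0,0.75],[0,0,0.75],[0,0,0.75]], jaw=[1,1,1,1,1,1])

```text
t: 2.1
eef_pos: [416.3, 36.6, 155.9]
orientation: [[-0.419, 0.908, -0.001], [0.908, 0.419, 0.0], [0.001, -0.001, -1.0]]
ft_force: [1.0, 1.2, 1.0]
finger_gap: 85.5
grip_force: 0.0
```

```bash
python3 -c "
from h import *
plan([421.5,28,4],np.deg2rad(114.4)); cv2.imwrite('pics/s1.png',cv2.resize(env.get_image('side')[140:300,220:440],None,fx=3,fy=3))"
```

```text
t 2.1 pos [416.3  36.6 155.9] dpos [-0.067  0.009  1.013] tw [-0.002 -0.001  0.013] gap 85.5 F [1.  1.2 1. ]
```

View pics/s1.png

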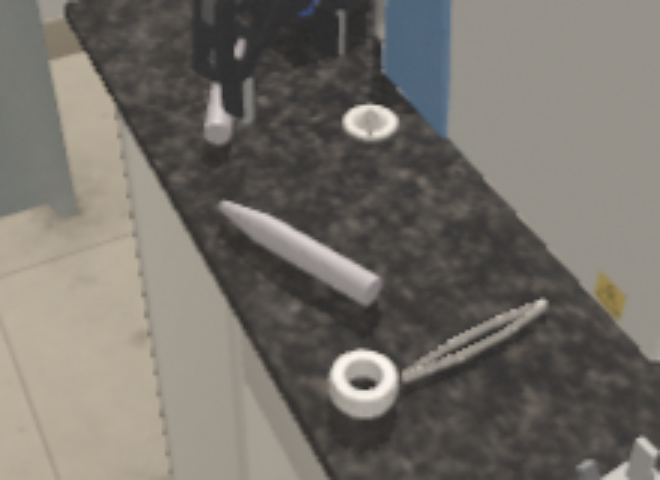

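Call:
drive_tool(delta_pos=[[-0.065,0.01,0.3],[-0.065,0.01,0.6],[-0.065,0.01,0.85],[-0.065,0.01,1],[-0.065,0.01,1],[-0.065,0.01,1]], twist=[[0,0,0.01],[0,0,0.01],[0,0,0.01],[0,0,0.01],[0,0,0.01],[0,0,0.01]], jaw=[1,1,1,1,1,1])

```text
t: 2.75
eef_pos: [422.7, 30.5, 7.0]
orientation: [[-0.419, 0.908, 0.0], [0.908, 0.419, 0.001], [0.0, 0.001, -1.0]]
ft_force: [0.1, 0.1, 0.3]
finger_gap: 85.6
grip_force: 0.0
```

Call:
drive_tool(delta_pos=[[0,0,0.015],[0,0,0.015],[0,0,0.015],[0,0,0.015],[0,0,0.015],[0,0,0.015],[0,0,0.015],[0,0,0.015]], twist=[[0,0,0],[0,0,0],[0,0,0],[0,0,0],[0,0,0],[0,0,0],[0,0,0],[0,0,0]], jaw=[0.8,0.6,0.4,0.2,0.1,0,0,0], force=60)

```text
t: 3.55
eef_pos: [422.6, 29.1, 4.9]
orientation: [[-0.417, 0.909, 0.001], [0.909, 0.417, 0.0], [-0.0, 0.001, -1.0]]
ft_force: [-1.6, -0.6, 10.3]
finger_gap: 21.6
grip_force: 58.4
```

Call:
drive_tool(delta_pos=[[0,0,-0.1],[0,0,-0.3],[0,0,-0.5],[0,0,-0.5]], twist=[[0,0,0],[0,0,0],[0,0,0],[0,0,0]], jaw=[0,0,0,0], force=80)

```text
t: 3.95
eef_pos: [424.8, 29.3, 82.1]
orientation: [[-0.417, 0.909, 0.006], [0.909, 0.417, 0.001], [-0.002, 0.006, -1.0]]
ft_force: [1.2, -0.8, -1.6]
finger_gap: 21.4
grip_force: 78.7
```

```bash
python3 -c "
from h import *
plan([458,-271,150],np.deg2rad(7.5)); print(env.state()['grip_force'],env.state()['moment'])
cv2.imwrite('pics/s2.png',cv2.resize(env.get_image('side')[120:300,220:440],None,fx=3,fy=3))
for n in('shaft_mid','shaft_nose'):
  for c in('top','side'):
    if n=='shaft_mid': env.get_image(c)
    print(n,c,[(round(r['conf'],2),np.round(r['pixel'],1),[onz(c,r['pixel'],z).round(1) for z in (82,)]) for r in env.place_of(c,n)[:2]])
"
```

```text
t 3.95 pos [424.8  29.3  82.1] dpos [-1.913 -0.63  -0.452] tw [ 0.012 -0.009  3.739] gap 21.4 F [ 1.2 -0.8 -1.6]
78.69334235787392 [ 0.05877664 -0.01644042 -0.01163355]
shaft_mid top []
shaft_mid side [(0.65, array([199.1, 321.4]), [array([428. ,  30.5,  82. ])])]
shaft_nose top []
shaft_nose side [(0.95, array([184.2, 290.3]), [array([386.2, 107.3,  82. ])])]
```

View pics/s2.png

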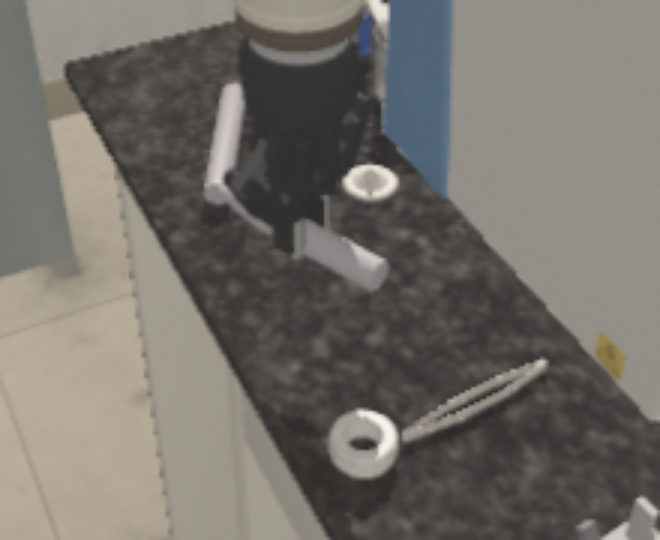

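Call:
drive_tool(delta_pos=[[-0.1,-0.03,-0.2],[-0.3,-0.1,-0.4],[-0.5,-0.17,-0.45],[-0.7,-0.25,-0.45],[-0.95,-0.3,-0.45],[-0.95,-0.3,-0.45]], twist=[[0,0,0.1],[0,0,0.3],[0,0,0.5],[0,0,0.75],[0,0,1],[0,0,1]], jaw=[0,0,0,0,0,0])

```text
t: 4.9
eef_pos: [441.0, -124.6, 146.3]
orientation: [[0.08, 0.997, 0.001], [0.997, -0.08, -0.003], [-0.003, 0.001, -1.0]]
ft_force: [0.9, 0.4, -1.4]
finger_gap: 21.4
grip_force: 79.0
```

```bash
python3 -c "
from h import *
plan([458,-271,150],np.deg2rad(7.5))"
```

```text
t 4.9 pos [ 441.  -124.6  146.3] dpos [-0.964  0.191 -0.022] tw [0.005 0.003 2.72 ] gap 21.4 F [ 0.9  0.4 -1.4]
```

Call:
drive_tool(delta_pos=[[-0.2,0.04,-0.02],[-0.4,0.08,-0.02],[-0.6,0.12,-0.02],[-0.8,0.15,-0.02],[-0.96,0.19,-0.02]], twist=[[0,0,0.2],[0,0,0.5],[0,0,0.75],[0,0,1],[0,0,1]], jaw=[0,0,0,0,0])

```text
t: 5.4
eef_pos: [458.2, -265.9, 148.4]
orientation: [[0.542, 0.84, -0.002], [0.84, -0.542, 0.0], [-0.001, -0.002, -1.0]]
ft_force: [0.2, 0.2, -1.5]
finger_gap: 21.1
grip_force: 79.0
```

Call:
drive_tool(delta_pos=[[0,0,0],[0,0,0],[0,0,0],[0,0,0],[0,0,0]], twist=[[0,0,0.25],[0,0,0.5],[0,0,0.75],[0,0,1],[0,0,1]], jaw=[0,0,0,0,0])

```text
t: 5.9
eef_pos: [458.5, -263.9, 148.4]
orientation: [[0.877, 0.48, -0.002], [0.48, -0.877, 0.001], [-0.002, -0.002, -1.0]]
ft_force: [0.6, 0.3, -2.4]
finger_gap: 21.3
grip_force: 79.0
```

```bash
python3 -c "
from h import *
plan([458,-271,110],np.deg2rad(7.5))"
```

```text
t 5.9 pos [ 458.5 -263.9  148.4] dpos [-0.025  0.04   0.256] tw [-0.003  0.004  0.74 ] gap 21.3 F [ 0.6  0.3 -2.4]
```

Call:
drive_tool(delta_pos=[[-0.025,0.04,0.1],[-0.025,0.04,0.2],[-0.025,0.04,0.32],[-0.025,0.04,0.32],[-0.025,0.04,0.32]], twist=[[0,0,0.25],[0,0,0.5],[0,0,0.74],[0,0,0.74],[0,0,0.74]], jaw=[0,0,0,0,0])

```text
t: 6.4
eef_pos: [458.2, -271.4, 101.1]
orientation: [[0.991, 0.136, -0.002], [0.136, -0.991, 0.001], [-0.002, -0.001, -1.0]]
ft_force: [0.3, -0.6, -2.3]
finger_gap: 21.0
grip_force: 79.0
```

```bash
python3 -c "
from h import *
plan([458,-271,39],np.deg2rad(7.5))
cv2.imwrite('pics/s3.png',cv2.resize(env.get_image('side')[220:400,330:530],None,fx=3,fy=3))
for n in('shaft_mid','shaft_nose'):
  for c in('top','side'):
    if n=='shaft_mid': env.get_image(c)
    print(n,c,[(round(r['conf'],2),np.round(r['pixel'],1),onz(c,r['pixel'],107).round(1)) for r in env.place_of(c,n)[:2]])
u=np.array([np.cos(.131),np.sin(.131),0]);e=env.state()['eef_pos']
print('pred nose',e+[0,0,7]+85*u, proj('side',e+[0,0,7]+85*u),proj('side',e+[0,0,7]-65*u))
"
```

```text
t 6.4 pos [ 458.2 -271.4  101.1] dpos [-0.    -0.002  0.414] tw [-0.002  0.003  0.011] gap 21.0 F [ 0.3 -0.6 -2.3]
shaft_mid top [(0.9, array([169.5, 477.4]), array([ 456.3, -267.8,  107. ]))]
shaft_mid side [(0.59, array([294.6, 418.8]), array([ 458.3, -271.8,  107. ]))]
shaft_nose top [(0.89, array([129.6, 472.8]), array([ 541.2, -262. ,  107. ]))]
shaft_nose side [(0.85, array([267.5, 453.3]), array([ 545.2, -253.5,  107. ]))]
pred nose [ 543.18570001 -261.00507742  109.16058194] (np.float64(270.32085516824145), np.float64(455.57198585544444)) (np.float64(313.6880418733069), np.float64(388.9180146585951))
```

View pics/s3.png

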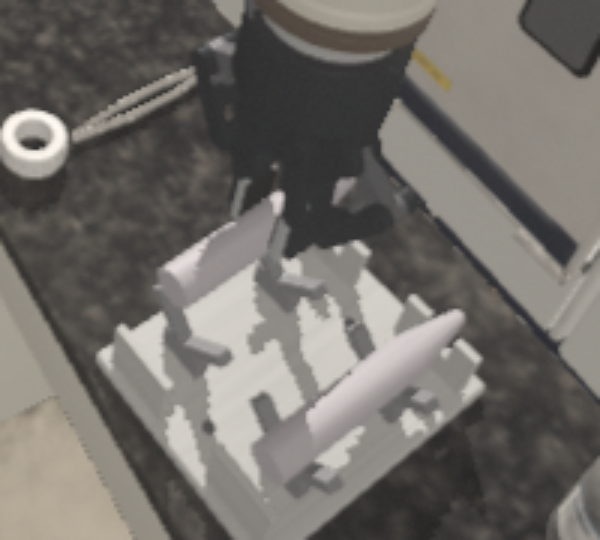

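Call:
drive_tool(delta_pos=[[0,0,0.1],[0,0,0.2],[0,0,0.28],[0,0,0.33],[0,0,0.36],[0,0,0.36]], twist=[[0,0,0.01],[0,0,0.01],[0,0,0.01],[0,0,0.01],[0,0,0.01],[0,0,0.01]], jaw=[0,0,0,0,0,0], force=50)

```text
t: 7.35
eef_pos: [458.0, -271.7, 46.6]
orientation: [[0.992, 0.125, -0.002], [0.125, -0.992, 0.001], [-0.002, -0.001, -1.0]]
ft_force: [-0.3, 0.0, -2.0]
finger_gap: 21.3
grip_force: 79.0
```

Call:
drive_tool(delta_pos=[[0,0,0.02],[0,0,0.04],[0,0,0.05],[0,0,0.05]], twist=[[0,0,0],[0,0,0],[0,0,0],[0,0,0]], jaw=[0,0,0,0], force=30)

```text
t: 7.75
eef_pos: [458.7, -271.8, 40.2]
orientation: [[0.992, 0.126, 0.0], [0.126, -0.992, 0.0], [0.0, -0.0, -1.0]]
ft_force: [1.0, 1.1, -1.1]
finger_gap: 21.1
grip_force: 79.0
```

```bash
python3 -c "
from h import *
plan([458,-271,39],np.deg2rad(7.5));print(env.state()['moment'])
for n in('shaft_mid','shaft_nose'):
  for c in('top','side'):
    if n=='shaft_mid': env.get_image(c)
    print(n,c,[(round(r['conf'],2),np.round(r['pixel'],1),onz(c,r['pixel'],46).round(1)) for r in env.place_of(c,n)[:2]])
"
```

```text
t 7.75 pos [ 458.7 -271.8   40.2] dpos [-0.004 -0.006  0.008] tw [-0.    -0.001 -0.01 ] gap 21.1 F [ 1.   1.1 -1.1]
[ 0.08930722 -0.03585832 -0.01635833]
shaft_mid top [(0.87, array([173.4, 467.6]), array([ 454.9, -267.1,   46. ]))]
shaft_mid side [(0.68, array([313.9, 412.4]), array([ 458.3, -270.4,   46. ]))]
shaft_nose top [(0.26, array([170.5, 467.1]), array([ 461.5, -266.3,   46. ]))]
shaft_nose side []
```

Lower a little further until contact shows.

Call:
drive_tool(delta_pos=[[0,0,0.01],[0,0,0.02],[0,0,0.02]], twist=[[0,0,0],[0,0,0],[0,0,0]], jaw=[0,0,0])

```text
t: 8.35
eef_pos: [458.9, -271.1, 39.1]
orientation: [[0.992, 0.126, 0.001], [0.126, -0.992, 0.002], [0.001, -0.002, -1.0]]
ft_force: [-5.4, 6.2, 22.6]
finger_gap: 21.2
grip_force: 81.7
```

Call:
drive_tool(delta_pos=[[0,0,0],[0,0,0],[0,0,0],[0,0,0],[0,0,0],[0,0,0]], twist=[[0,0,0],[0,0,0],[0,0,0],[0,0,0],[0,0,0],[0,0,0]], jaw=[0.3,0.4,0.5,0.6,0.7,0.7])

```text
t: 8.95
eef_pos: [458.5, -272.0, 36.9]
orientation: [[0.992, 0.125, -0.0], [0.125, -0.992, -0.0], [-0.0, 0.0, -1.0]]
ft_force: [1.0, 0.3, 0.4]
finger_gap: 59.9
grip_force: 0.0
```

Call:
drive_tool(delta_pos=[[0,0,-0.1],[0,0,-0.25],[0,0,-0.5],[0,0,-0.8],[0,0,-1],[0,0,-1]], twist=[[0,0,0],[0,0,0],[0,0,0],[0,0,0],[0,0,0],[0,0,0]], jaw=[0.7,0.7,0.7,0.7,0.7,0.7])

```text
t: 9.55
eef_pos: [461.5, -273.9, 192.8]
orientation: [[0.992, 0.125, 0.009], [0.125, -0.992, -0.004], [0.009, 0.005, -1.0]]
ft_force: [0.7, -0.3, -0.2]
finger_gap: 59.6
grip_force: 0.0
```

Call:
drive_tool(delta_pos=[[-0.2,-0.2,0],[-0.2,-0.6,0],[-0.2,-1,0],[-0.2,-1,0],[-0.2,-1,0]], twist=[[0,0,0],[0,0,0],[0,0,0],[0,0,0],[0,0,0]], jaw=[0.7,0.7,0.7,0.7,0.7])

```text
t: 10.05
eef_pos: [409.0, -123.3, 186.9]
orientation: [[0.991, 0.131, -0.001], [0.131, -0.991, 0.002], [-0.001, -0.002, -1.0]]
ft_force: [0.5, -0.6, -0.2]
finger_gap: 59.6
grip_force: 0.0
```

```bash
python3 -c "
from h import *
a=cv2.resize(env.get_image('side')[270:400,345:505],None,fx=4,fy=4);b=cv2.resize(env.get_image('top')[120:225,430:530],None,fx=4,fy=4)[:, :]
cv2.imwrite('pics/e1.png',a);cv2.imwrite('pics/e2.png',b)
for n in('shaft_mid','shaft_nose'):
  for c in('top','side'):
    print(n,c,[(round(r['conf'],2),np.round(r['pixel'],1),onz(c,r['pixel'],46).round(1)) for r in env.place_of(c,n)[:2]])
"
```

```text
shaft_mid top []
shaft_mid side [(0.92, array([316.4, 411.1]), array([ 453.4, -273.4,   46. ]))]
shaft_nose top []
shaft_nose side [(0.79, array([292. , 444.6]), array([ 537.7, -259.6,   46. ]))]
```

View pics/e1.png

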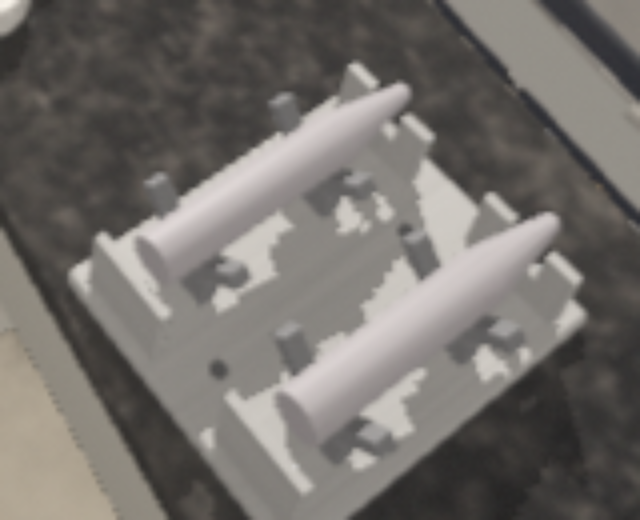

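View pics/e2.png

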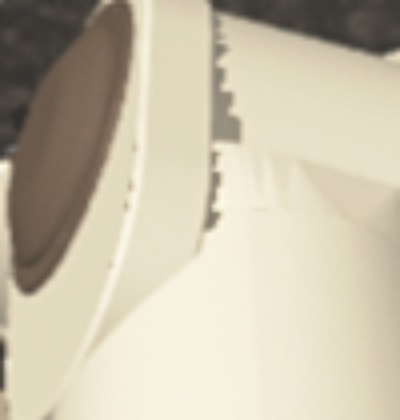

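The side picture shows the shaft seated in both V saddles. Its cone is in the notch near crop (405,95), and its square end is clear of the stop near (155,258). The top view is blocked by the arm.

```bash
python3 -c "
from bench import env
print(env.job_done())"
```

```text
the job is handed in; nothing more can be done
None
```

I laid the chamfered shaft in the empty berth, cone in the notch and square end towards the stop, never touched the plain shaft, and handed in at about 10 s; the final check used only the side camera, since the arm blocked the top view.

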